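# Try the sweetener dispensers' plungers and set aside the caked one

## Robot

A 7-joint arm with a two-finger parallel gripper is mounted at the origin on the work surface. World frame = base frame: x ahead of the robot, y to its left, z up, the work surface at z = 0. Lengths are in m, angles in rad, forces in N, time in s.
With the tool pointing down it reaches from about 0.4 to 0.875 m from the base axis. Payload 4.4 kg.
Tool frame: the origin (TCP) lies on the centre line of the jaws, within the pads' length; the fingertips stand 17 mm ahead of it and the grasp point (between the pads) lies 2 mm behind it; x points along the fingers, z is the direction in which the jaws open and shut, and the axes are right-handed (so a half turn about x gives the same grasp; the last joint's range is limited). The gripper opens to 85 mm and grips with 20 to 120 N. Pads are 22 mm wide; open, the fingers measure 114 mm over their backs; the gripper's body (76 mm by 85 mm) begins 54 mm behind the grasp point. The pads swing forward as they close: fully open they stand 13 mm farther back than shut.
Start: joints at [-1.239, 0.628, 0.038, 1.517, -0.027, 0.996, -0.02], TCP at [0.252, 0.599, 0.248] pointing down, gripper open.
Joint ranges: [-3.06, 3.06], [-0.37, 2.12], [-1.25, 1.32], [0.18, 2.47], [-1.1, 4.24], [0.23, 1.98], [-2.94, 2.94]. Speed limits (rad/s): [2.57, 2.57, 3.14, 3.14, 3.14, 3.14, 3.14].

## Interface

Orientations are given as [roll, pitch, yaw] about the fixed x, y, z axes, in that order (R = Rz(yaw) Ry(pitch) Rx(roll)).
In Python, from rig import arm gives the robot as it stands.
- The arm moves only by the tool drive_tool, never from a script. Its argument "commands" is a list of rows, each a list of 7 numbers: the shift along the tool's x, y, z in units of 40 mm (1.0 is 40 mm), then the turn, a rotation vector about the tool's x, y, z in units of 6 degrees (1.0 is 6 degrees), then the gripper's target within -1 to 1 (shut at 1, half-way at 0, fully open at -1). In form: [[x, y, z, rx, ry, rz, jaw], ...]. A call has 1 to 12 rows; each row shifts and turns the pose as measured when the row begins, along the tool's axes as they then stand; what a row does not reach is not made up. A row lasts 1/12 s, in which the tool goes at most 41.7 mm and 7.16 degrees, less where a joint would pass 70% of its speed; a pose out of reach is approached as far as the arm can. A call is refused whole if a number of a shift passes 1 or a number of a turn 1, either way. A call with a gripper value outside its range is refused whole. The fingers move at their own pace and stop on an object; "force" is the grip in N (left out, the last holds). Time passes only in rows, so rows that do not move let the fingers close. It gives the time, the measured TCP pose, the force and the opening at its end, in the units of the state.
- arm.read_state(): the state, without advancing time (a new reading comes with each control period).
- arm.read_camera(name): name is "side" or "top"; returns a dict with "pixels" (420x560x3 uint8, red, green, blue), "camera_matrix" (3x3 intrinsics, pixels), "k1" (the pictures are not rectified: a ray, as slopes to the right and down, at radius r is drawn at 1 + k1 r^2 times it, then the intrinsics apply), "cam_to_world" (4x4, takes a point from camera to world coordinates). Camera axes: x right, y up, looking along -z (the intrinsics and any distortion apply to the point x, -y, -z); pixel columns grow to the right and rows downward; lengths in m; the calibration is good to about 2 mm. A picture is of the moment at which its call begins. There is no depth.
- arm.hand_in(): hands the job in, once; it reports no verdict.
The state is a dict: "time_s": time; "joint_positions": joint angles; "joint_velocities": joint speeds; "joint_efforts": joint torques, N m; "eef_pos": TCP position; "ee_rot": TCP orientation; "contact_force": force on the tool from outside, world axes, zero at the start; "wrist_torque": the same for the moment, N m; "grip_width": finger opening in m.
Only numpy, scipy, OpenCV 4.12 (cv2) and the standard library are available. Lean on these libraries where they do the work, as an engineer would, in place of code of your own. Each camera call takes 0.05 s, during which the arm holds its last target. There are 200 camera calls.

## Task

Try both sweetener dispensers on the round tray by pressing the plunger gently down: if it glides, push it fully home and leave that dispenser standing where it is; if it begins to stiffen on the way, stop there, do not force it, and stand that dispenser upright in the blue washing-up caddy, putting it down rather than dropping it. Never put more than 18 newtons on a plunger knob, and leave the glasses, canister and spoons where they are.

Things in the scene. Friction and masses are not known exactly. Their poses are not given: they have to be found in the camera images.
- dispenser_a: sweetener dispenser standing on the tray: a white cylindrical barrel 48 mm in diameter and 90 mm tall (with what is inside about 0.3 kg), a thin green band low down, a steel collar in its top and a green push knob above it. Origin: centre of its underside, z up along the barrel. The two dispensers look exactly alike. The barrel may be gripped firmly, best within 20 mm of its top with the knob between the fingers
- dispenser_b: sweetener dispenser standing on the tray: a white cylindrical barrel 48 mm in diameter and 90 mm tall (with what is inside about 0.3 kg), a thin green band low down, a steel collar in its top and a green push knob above it. Origin: centre of its underside, z up along the barrel. The two dispensers look exactly alike. The barrel may be gripped firmly, best within 20 mm of its top with the knob between the fingers
- knob_a: green knob on top of the plunger of dispenser_a: 32 mm in diameter, 10 mm thick; origin at the centre of its underside, so its top face is 10 mm above the origin. It is 119 mm above the dispenser's underside when fully up and 95 mm when fully home (5 mm above the barrel's rim). Meant to be pressed on its top with closed fingertips, not gripped: all contact force on the knob counts, from whichever side
- plunger_a (a joint): plunger stroke of dispenser_a in m: 0 up, 0.024 fully home on a rubber stop (which gives 1 mm per 3 N); starts at 0 to 0.005, stays where left. Free: an even push of 3 to 4 N all the way. Caked: the same at first, then, from somewhere 7 to 13 mm below fully up, resistance climbs by some 3 N per mm; let go, it springs back a few mm at most
- knob_b: green knob on top of the plunger of dispenser_b: 32 mm in diameter, 10 mm thick; origin at the centre of its underside, so its top face is 10 mm above the origin. It is 119 mm above the dispenser's underside when fully up and 95 mm when fully home (5 mm above the barrel's rim). Meant to be pressed on its top with closed fingertips, not gripped: all contact force on the knob counts, from whichever side
- plunger_b (a joint): plunger stroke of dispenser_b in m: 0 up, 0.024 fully home on a rubber stop (which gives 1 mm per 3 N); starts at 0 to 0.005, stays where left. Free: an even push of 3 to 4 N all the way. Caked: the same at first, then, from somewhere 7 to 13 mm below fully up, resistance climbs by some 3 N per mm; let go, it springs back a few mm at most
- caddy: blue open washing-up caddy, 180 mm (its x) by 160 mm (its y), 35 mm high, walls and floor 5 mm thick, fixed to the counter; origin at the centre of its underside. Empty at the start. It stands on one side of the counter, the tray on the other
- tray: round silver-toned tray, 380 mm across at its 14 mm high rim, fixed; flat floor 6 mm above the counter; origin at the centre of its underside. In its frame the two dispensers stand about 80 mm to -x and 70 mm to +y and -y, the canister and the glasses to +x, a spoon along x at about 140 mm to +y and to -y. So for the barrels there is most room for the fingers along the tray's x axis
- glass1: drinking glass on the tray, 66 mm across the rim, 100 mm tall; origin at the centre of its underside; a bystander
- glass2: drinking glass on the tray, 66 mm across the rim, 100 mm tall; origin at the centre of its underside; a bystander
- glass3: drinking glass on the tray, 66 mm across the rim, 100 mm tall; origin at the centre of its underside; a bystander
- canister: steel sugar canister with wooden screw-top lid, 82 mm in diameter, 108 mm tall; origin at the centre of its underside; a bystander
- spoon1: stainless teaspoon lying on the tray, 140 mm long along its x axis; a bystander
- spoon2: stainless teaspoon lying on the tray, 140 mm long along its x axis; a bystander

How it is judged:
At the end, for the whole second after the job is handed in: The free dispenser's plunger is home (within 2 mm of the end of its 24 mm stroke) and it stands upright within 25 mm of where it stood; the caked dispenser, its plunger pressed at least 6 mm down from fully up but not forced home, stands upright (within 0.1 rad) on the caddy's floor; both at rest (((value of joint plunger_a above 0.022 m and distance of dispenser_a from where it was at the start of the episode below 0.025 m and angle between each of dispenser_a, dispenser_b's own z axis and vertical below 0.1 rad and value of joint plunger_b between 0.006 and 0.0215 m and x of dispenser_b in the frame of caddy between -0.066 and 0.066 m and y of dispenser_b in the frame of caddy between -0.056 and 0.056 m and z of dispenser_b in the frame of caddy between 0 and 0.012 m and linear speed of each of dispenser_b, dispenser_a below 0.02 m/s) or (value of joint plunger_b above 0.022 m and distance of dispenser_b from where it was at the start of the episode below 0.025 m and angle between each of dispenser_b, dispenser_a's own z axis and vertical below 0.1 rad and value of joint plunger_a between 0.006 and 0.0215 m and x of dispenser_a in the frame of caddy between -0.066 and 0.066 m and y of dispenser_a in the frame of caddy between -0.056 and 0.056 m and z of dispenser_a in the frame of caddy between 0 and 0.012 m and linear speed of each of dispenser_a, dispenser_b below 0.02 m/s))); the robot touches nothing.
It fails at once if a plunger knob takes more than 18 N (contact force between any of knob_a, knob_b and anything else above 18 N).
It fails at once if a dispenser is tipped over (angle between any of dispenser_a, dispenser_b's own z axis and vertical above 0.6 rad).
It fails at once if a dispenser is dropped (moves faster than 0.7 m/s with no finger on it) ((linear speed of dispenser_a above 0.7 m/s and contact force between the fingers and dispenser_a below 0.1 N) or (linear speed of dispenser_b above 0.7 m/s and contact force between the fingers and dispenser_b below 0.1 N)).
It fails at once if a glass, the canister or a spoon is shifted by more than 20 mm (distance of any of glass1, glass2, glass3, canister, spoon1, spoon2 from where it was at the start of the episode above 0.02 m).
It also fails if it takes over 59 s, if anything falls off the work surface, if the arm or the gripper's body presses on something with over 40 N, if the wrist force passes 120 N, or if a joint passes its speed limit or range.

## Working session

There is one attempt and no reset: what is moved stays moved. The work goes in short steps, Python scripts to look and compute and a tool call to move; the robot and the scene stay as the last step left them, time stands still between calls to the robot, and variables do not carry over. Pictures are saved under pics/ and viewed, about 8 in all and at most 12, crops included, and the job is handed in when it is done.

Besides the shell and the picture viewer there is one more tool, called as name(argument=value, ...), one argument or row to a line, values as JSON. drive_tool: Moves the arm, as the interface text tells. Its arguments: {"type":"object","properties":{"commands":{"type":"array"},"force":{"type":"number"}},"required":["commands"]}

```bash
mkdir -p pics; ls; python3 - <<'E'
from rig import arm
import cv2
s=arm.read_state()
for k,v in s.items(): print(k,v)
for n in("top","side"):
    c=arm.read_camera(n); cv2.imwrite(f"pics/{n}0.png",c["pixels"][:,:,::-1])
    print(n,c["camera_matrix"],c["k1"],c["cam_to_world"])
E
```

```text
pics
time_s 0.0
joint_positions [-1.23878263  0.62933114  0.03841742  1.51839055 -0.02700385  0.99630835
 -0.0200341 ]
joint_velocities [-1.21255973e-03 -2.92875304e-03 -4.31256573e-05  1.02766001e-03
 -9.35198327e-04  7.28390005e-04 -4.24213933e-05]
joint_efforts [ 7.26144162e-05 -5.63402724e+01  1.22603115e+00 -1.93449318e+01
  1.09580366e-02  1.07557760e-02 -1.90517000e-05]
eef_pos [0.25153646 0.59869853 0.24739112]
ee_rot [-3.13764667  1.56887606 -1.96468091]
contact_force [ 0.10625111  0.71852832 -0.10198735]
wrist_torque [ 0.02634702 -0.04137646  0.00936883]
grip_width 0.08528031215853306
top [[387.03710789   0.         275.67635671]
 [  0.         387.03710789 206.11668729]
 [  0.           0.           1.        ]] -0.10097861706917143 [[-0.02049241  0.98474894 -0.17277033  0.45175693]
 [-0.99950779 -0.02428408 -0.01986103 -0.02279521]
 [-0.0237537   0.17227829  0.98476188  1.08609239]
 [ 0.          0.          0.          1.        ]]
side [[494.04824796   0.         275.30162201]
 [  0.         494.04824796 210.28024174]
 [  0.           0.           1.        ]] -0.016175866483641072 [[-0.96376723  0.20074349 -0.17565529  0.45521584]
 [-0.26666024 -0.74163949  0.61551863  0.65660782]
 [-0.00671154  0.64005697  0.76829814  0.93402587]
 [ 0.          0.          0.          1.        ]]
```

View pics/top0.png

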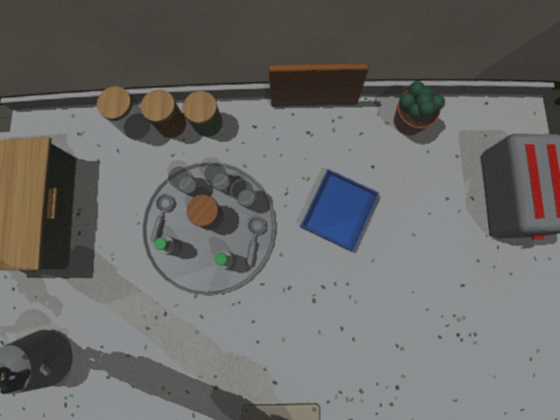

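View pics/side0.png

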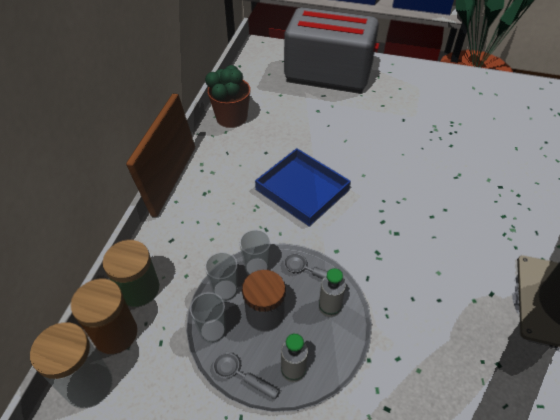

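The top view shows the tray around (210,228), green knobs at about (163,244) and (222,259), and the caddy around (341,210). The side view shows the knobs at about (295,342) and (335,275), and the caddy at about (303,185). I'll measure these next.

```bash
cat > h.py <<'E'
import numpy as np, cv2
from rig import arm
def ray(c,uv):
    K=c["camera_matrix"]; k=c["k1"]
    d=np.array([(uv[0]-K[0,2])/K[0,0],(uv[1]-K[1,2])/K[1,1]]); x=d.copy()
    for _ in range(20): x=d/(1+k*(x@x))
    T=np.array(c["cam_to_world"]); v=T[:3,:3]@[x[0],-x[1],-1]
    return T[:3,3],v/np.linalg.norm(v)
def plane(c,uv,z):
    o,v=ray(c,uv); return o+v*(z-o[2])/v[2]
def tri(c1,u1,c2,u2):
    A=np.zeros((3,3));b=np.zeros(3);R=[]
    for c,u in((c1,u1),(c2,u2)):
        o,v=ray(c,u);P=np.eye(3)-np.outer(v,v);A+=P;b+=P@o;R.append((o,v,P))
    p=np.linalg.solve(A,b); return p,[round(1e3*np.linalg.norm(P@(p-o)),1) for o,v,P in R]
def blobs(c,lo,hi,amin=25):
    m=cv2.inRange(cv2.cvtColor(c["pixels"],cv2.COLOR_RGB2HSV),lo,hi)
    n,l,s,ce=cv2.connectedComponentsWithStats(m)
    return m,l,sorted([(int(s[i,4]),i,ce[i],s[i,:4].tolist()) for i in range(1,n) if s[i,4]>=amin],key=lambda t:-t[0])
GREEN=((45,150,60),(75,255,255)); BLUE=((105,150,40),(125,255,255))
E
python3 - <<'E'
from h import *
np.set_printoptions(precision=4,suppress=True)
t=arm.read_camera("top");s=arm.read_camera("side")
res={}
for n,c in(("top",t),("side",s)):
    m,l,b=blobs(c,*GREEN); print(n,[(x[0],x[2].round(1),x[3]) for x in b][:5])
    res[n]=[x[2] for x in b[:2]]
    m,l,b=blobs(c,*BLUE,200); print([(x[0],x[2].round(1),x[3]) for x in b][:4])
    ys,xs=np.where(l==b[0][1] if n=="top" else l==max((q for q in b if 230<q[2][0]<360 and 120<q[2][1]<240))[1])
    h=cv2.convexHull(np.c_[xs,ys].astype(np.int32)); q=cv2.approxPolyDP(h,6,True)[:,0]; print("caddy",q.tolist(),[plane(c,p,.035).round(3).tolist() for p in q])
for a in res["top"]:
    for b in res["side"]: print(a.round(),b.round(),*tri(t,a,s,b))
# steel edge of tray
E
python3 - <<'E'
import cv2,numpy as np
a=cv2.imread("pics/top0.png")[150:305,130:290];b=cv2.imread("pics/side0.png")[220:420,170:390]
a=cv2.resize(a,None,fx=2.5,fy=2.5,interpolation=3);b=cv2.resize(b,(400,364),interpolation=3)
o=np.zeros((390,800,3),np.uint8);o[:a.shape[0],:400]=a[:390];o[:364,400:]=b
cv2.imwrite("pics/crop0.png",cv2.convertScaleAbs(o,alpha=1.6))
E
```

```text
top []
[(2925, array([340., 212.]), [302, 175, 72, 75])]
caddy [[372, 195], [352, 249], [302, 226], [331, 175]] [[0.661, -0.269, 0.035], [0.513, -0.206, 0.035], [0.579, -0.072, 0.035], [0.721, -0.158, 0.035]]
side [(223, array([294.3, 342.1]), [286, 334, 17, 17]), (160, array([334.3, 275.5]), [327, 269, 15, 14])]
[(2872, array([303.6, 185.5]), [256, 149, 94, 70]), (616, array([425.7,   5. ]), [394, 0, 60, 14])]
caddy [[349, 182], [309, 218], [256, 180], [296, 149]] [[0.508, -0.2, 0.035], [0.578, -0.062, 0.035], [0.734, -0.146, 0.035], [0.664, -0.281, 0.035]]
```

View pics/crop0.png

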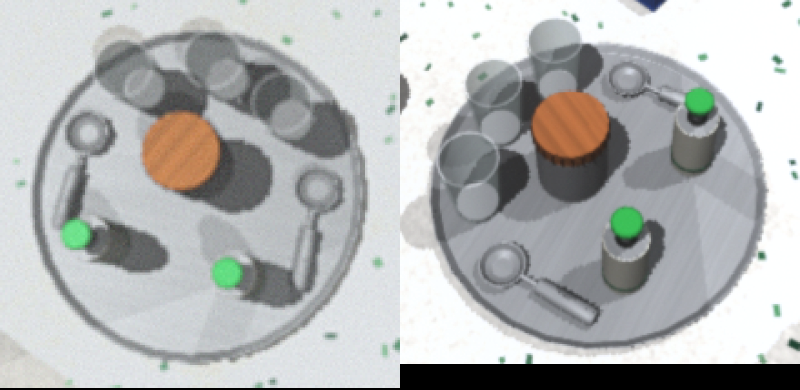

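```bash
sed -i 's/^GREEN=.*/GREEN=((45,110,60),(80,255,255)); BLUE=((105,120,30),(130,255,255))/' h.py
python3 - <<'E'
from h import *
np.set_printoptions(precision=4,suppress=True)
t=arm.read_camera("top");s=arm.read_camera("side")
res={}
for n,c in(("top",t),("side",s)):
    m,l,b=blobs(c,*GREEN); print(n,[(x[0],x[2].round(1),x[3]) for x in b][:5])
    res[n]=[x[2] for x in b if x[2][1]>220][:2]
    m,l,b=blobs(c,*BLUE,200)
    i=[x for x in b if 120<x[2][1]<250][0][1]
    ys,xs=np.where(l==i); h=cv2.convexHull(np.c_[xs,ys].astype(np.int32)); q=cv2.approxPolyDP(h,6,True)[:,0]; print("caddy",q.tolist(),[plane(c,p,.035).round(3).tolist() for p in q])
    g=c["pixels"]
    # canister lid
    m,l,b=blobs(c,(3,100,60),(18,255,255),200); b=[x for x in b if 180<x[2][0]<300 and x[2][1]>190]; print("lid",[(x[2].round(),plane(c,x[2],.114)) for x in b])
P=[]
for a in res["top"]:
    for b in res["side"]:
        p,r=tri(t,a,s,b); print(a.round(1),b.round(1),p,r)
        if max(r)<8: P.append(p)
        
print([plane(t,a,.135) for a in res["top"]])
E
```

```text
top [(105, array([220.6, 259. ]), [215, 254, 12, 11]), (103, array([160.1, 243.3]), [155, 238, 12, 11])]
caddy [[377, 193], [352, 250], [301, 226], [327, 170]] [[0.666, -0.284, 0.035], [0.511, -0.206, 0.035], [0.579, -0.07, 0.035], [0.735, -0.148, 0.035]]
lid [(array([202., 210.]), array([0.617 , 0.1857, 0.114 ]))]
side [(242, array([294.3, 341.9]), [286, 334, 18, 17]), (182, array([334.3, 275.4]), [327, 269, 16, 14]), (107, array([227.6,  71.3]), [217, 66, 20, 11]), (53, array([211.5,  75.8]), [207, 73, 10, 7]), (51, array([468.1,   3.5]), [465, 0, 7, 10])]
caddy [[349, 181], [309, 225], [256, 188], [295, 149]] [[0.509, -0.203, 0.035], [0.574, -0.041, 0.035], [0.726, -0.12, 0.035], [0.667, -0.28, 0.035]]
lid [(array([263., 288.]), array([0.6137, 0.1919, 0.114 ]))]
[220.6 259. ] [294.3 341.9] [ 0.5252  0.1777 -0.1141] [np.float64(24.9), np.float64(24.9)]
[220.6 259. ] [334.3 275.4] [0.4891 0.1359 0.1256] [np.float64(1.6), np.float64(1.6)]
[160.1 243.3] [294.3 341.9] [0.5302 0.2891 0.1275] [np.float64(2.0), np.float64(2.0)]
[160.1 243.3] [334.3 275.4] [0.4999 0.2379 0.2865] [np.float64(18.9), np.float64(18.9)]
[array([0.4903, 0.1343, 0.135 ]), array([0.5316, 0.2868, 0.135 ])]
```

```bash
cat > plan.py <<'E'
import sys,numpy as np
from scipy.linalg import logm
from scipy.spatial.transform import Rotation as Ro
from rig import arm
def pose():
    s=arm.read_state();T=np.eye(4);T[:3,:3]=Ro.from_euler("xyz",s["ee_rot"]).as_matrix();T[:3,3]=s["eef_pos"];return s,T
def plan(p,deg):
    s,T=pose();best=None
    for a in(deg,deg+180):
        a=np.radians(a);z=np.array([np.cos(a),np.sin(a),0]);x=np.array([0,0,-1.]);G=np.eye(4)
        G[:3,:3]=np.c_[x,np.cross(z,x),z];G[:3,3]=p
        L=np.real(logm(np.linalg.inv(T)@G));w=np.degrees([L[2,1],L[0,2],L[1,0]])/6
        if best is None or np.linalg.norm(w)<np.linalg.norm(best[1]): best=(L[:3,3]/.04,w)
    return s,T,best
if __name__=="__main__":
    a=[float(v) for v in sys.argv[1:]];np.set_printoptions(precision=3,suppress=True)
    s,T,b=plan(a[:3],a[3]);print("t",round(s["time_s"],2),"pos",T[:3,3],"tool y",T[:3,1],"z",T[:3,2],"F",s["contact_force"],"w",s["grip_width"])
    print("total shift",b[0],"turn",b[1],"q7",s["joint_positions"])
E
python3 plan.py 0.489 0.136 0.18 -15
```

```text
t 0.3 pos [0.252 0.599 0.248] tool y [-0.922  0.387  0.   ] z [ 0.387  0.922 -0.001] F [-1.047 -0.146  0.105] w 0.08544545904809318
total shift [  1.7   -14.194   0.256] turn [13.702 -0.005  0.004] q7 [-1.239  0.629  0.038  1.518 -0.027  0.996 -0.02 ]
```

drive_tool(
  commands=[
    [0.05, -0.71, 0.013, 0.685, 0, 0, 1],
    [0.05, -0.71, 0.013, 0.685, 0, 0, 1],
    [0.05, -0.71, 0.013, 0.685, 0, 0, 1],
    [0.05, -0.71, 0.013, 0.685, 0, 0, 1],
    [0.05, -0.71, 0.013, 0.685, 0, 0, 1],
    [0.05, -0.71, 0.013, 0.685, 0, 0, 1],
    [0.05, -0.71, 0.013, 0.685, 0, 0, 1],
    [0.05, -0.71, 0.013, 0.685, 0, 0, 1],
    [0.05, -0.71, 0.013, 0.685, 0, 0, 1],
    [0.05, -0.71, 0.013, 0.685, 0, 0, 1],
    [0.05, -0.71, 0.013, 0.685, 0, 0, 1],
    [0.05, -0.71, 0.013, 0.685, 0, 0, 1],
  ],
  force=40,
)

```text
time_s: 1.3
eef_pos: [0.4881, 0.3665, 0.2199]
ee_rot: [1.77, 1.562, 2.06]
contact_force: [-0.1, -0.3, 0.0]
grip_width: -0.0005
```

```bash
python3 plan.py 0.489 0.136 0.18 -15
```

```text
t 1.3 pos [0.488 0.366 0.22 ] tool y [-0.285  0.958  0.008] z [ 0.958  0.285 -0.002] F [-0.083 -0.267  0.008] w -0.0004886361651484038
total shift [ 0.973 -5.839 -0.056] turn [ 5.265 -0.037 -0.073] q7 [-0.848  0.614  0.263  1.671 -0.206  0.882 -0.21 ]
```

drive_tool(
  commands=[
    [0.1, -0.73, 0, 0.66, 0, 0, 1],
    [0.1, -0.73, 0, 0.66, 0, 0, 1],
    [0.1, -0.73, 0, 0.66, 0, 0, 1],
    [0.1, -0.73, 0, 0.66, 0, 0, 1],
    [0.1, -0.73, 0, 0.66, 0, 0, 1],
    [0.1, -0.73, 0, 0.66, 0, 0, 1],
    [0.1, -0.73, 0, 0.66, 0, 0, 1],
    [0.1, -0.73, 0, 0.66, 0, 0, 1],
    [0, 0, 0, 0, 0, 0, 1],
  ],
)

```text
time_s: 2.05
eef_pos: [0.4995, 0.1188, 0.1852]
ee_rot: [1.487, 1.565, 1.183]
contact_force: [-0.7, -0.8, 0.1]
grip_width: 0.0
```

```bash
python3 plan.py 0.489 0.136 0.165 -15
```

```text
t 2.05 pos [0.499 0.119 0.185] tool y [0.299 0.954 0.005] z [ 0.954 -0.299  0.   ] F [-0.745 -0.779  0.078] w 1.6530116513191608e-05
total shift [ 0.507  0.339 -0.372] turn [-0.402  0.005 -0.051] q7 [-0.555  0.553  0.399  1.972 -0.338  0.678 -0.248]
```

Align over the first knob and check with a picture.

drive_tool(
  commands=[
    [0.25, 0.17, -0.19, -0.2, 0, -0.03, 1],
    [0.2, 0.17, -0.19, -0.2, 0, -0.02, 1],
    [0, 0, 0, 0, 0, 0, 1],
  ],
)

```text
time_s: 2.3
eef_pos: [0.4892, 0.1339, 0.1673]
ee_rot: [0.027, 1.569, -0.239]
contact_force: [0.2, -0.2, 0.5]
grip_width: 0.0003
```

```bash
python3 plan.py 0.489 0.136 0.152 -15; python3 - <<'E'
from h import *
a=arm.read_camera("top")["pixels"][180:310,130:310];b=arm.read_camera("side")["pixels"][200:400,230:430]
a=cv2.resize(a,(400,290),interpolation=3);b=cv2.resize(b,(400,400),interpolation=3)
o=np.zeros((400,800,3),np.uint8);o[:290,:400]=a;o[:,400:]=b
cv2.imwrite("pics/c1.png",cv2.convertScaleAbs(o[:,:,::-1],alpha=1.5))
E
```

```text
t 2.3 pos [0.489 0.134 0.167] tool y [0.263 0.965 0.   ] z [ 0.965 -0.263  0.002] F [ 0.226 -0.234  0.542] w 0.0003356434853428543
total shift [ 0.383  0.049 -0.018] turn [-0.042  0.02  -0.   ] q7 [-0.577  0.572  0.375  2.002 -0.344  0.626 -0.241]
```

View pics/c1.png

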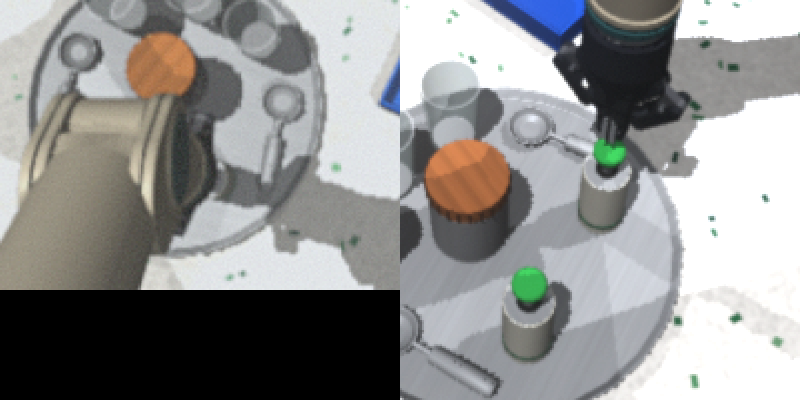

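The side crop shows the shut fingertips at about (610,140), centred over the knob at (608,155). I'll go down slowly.

drive_tool(
  commands=[
    [0.2, 0.02, 0, 0, 0, 0, 1],
    [0.1, 0.02, 0, 0, 0, 0, 1],
    [0.03, 0, 0, 0, 0, 0, 1],
    [0.03, 0, 0, 0, 0, 0, 1],
    [0.03, 0, 0, 0, 0, 0, 1],
  ],
)

```text
time_s: 2.82
eef_pos: [0.4933, 0.1357, 0.1522]
ee_rot: [0.222, 1.563, -0.044]
contact_force: [-0.1, -0.0, -0.6]
grip_width: -0.0004
```

drive_tool(
  commands=[
    [0.03, 0, -0.05, 0, 0, 0, 1],
    [0.03, 0, -0.04, 0, 0, 0, 1],
    [0.03, 0, 0, 0, 0, 0, 1],
    [0.03, 0, 0, 0, 0, 0, 1],
  ],
)

```text
time_s: 3.15
eef_pos: [0.4898, 0.1366, 0.1473]
ee_rot: [0.25, 1.562, -0.016]
contact_force: [0.0, -0.4, 2.3]
grip_width: -0.0002
```

```bash
python3 plan.py 0.489 0.136 0.148 -15
```

```text
t 3.15 pos [0.49  0.137 0.147] tool y [0.263 0.965 0.002] z [ 0.965 -0.263  0.008] F [ 0.027 -0.396  2.297] w -0.00023028520520679993
total shift [-0.018 -0.02  -0.016] turn [-0.044  0.08  -0.02 ] q7 [-0.567  0.603  0.353  2.02  -0.367  0.571 -0.227]
```

drive_tool(
  commands=[
    [0.03, 0, 0, 0, 0, 0, 1],
    [0.03, 0, 0, 0, 0, 0, 1],
  ],
)

```text
time_s: 3.32
eef_pos: [0.4899, 0.1366, 0.1452]
ee_rot: [0.288, 1.562, 0.022]
contact_force: [0.4, -0.5, 3.5]
grip_width: 0.0001
```

drive_tool(
  commands=[
    [0.03, 0, 0, 0, 0, 0, 1],
    [0.03, 0, 0, 0, 0, 0, 1],
  ],
)

```text
time_s: 3.48
eef_pos: [0.4899, 0.1366, 0.1428]
ee_rot: [0.316, 1.562, 0.05]
contact_force: [-0.8, -0.5, 3.6]
grip_width: 0.0001
```

drive_tool(
  commands=[
    [0.03, 0, 0, 0, 0, 0, 1],
    [0.03, 0, 0, 0, 0, 0, 1],
  ],
)

```text
time_s: 3.65
eef_pos: [0.4899, 0.1366, 0.1402]
ee_rot: [0.33, 1.562, 0.063]
contact_force: [-0.4, -0.1, 2.9]
grip_width: 0.0001
```

drive_tool(
  commands=[
    [0.03, 0, 0, 0, 0, 0, 1],
  ],
)

```text
time_s: 3.73
eef_pos: [0.4899, 0.1366, 0.1389]
ee_rot: [0.328, 1.562, 0.062]
contact_force: [-1.8, 0.3, 3.8]
grip_width: 0.0002
```

drive_tool(
  commands=[
    [0.03, 0, 0, 0, 0, 0, 1],
  ],
)

```text
time_s: 3.82
eef_pos: [0.4899, 0.1366, 0.1375]
ee_rot: [0.329, 1.562, 0.062]
contact_force: [-0.4, 0.1, 2.8]
grip_width: 0.0002
```

drive_tool(
  commands=[
    [0.02, 0, 0, 0, 0, 0, 1],
  ],
)

```text
time_s: 3.9
eef_pos: [0.4899, 0.1366, 0.1365]
ee_rot: [0.327, 1.562, 0.06]
contact_force: [-0.2, -0.4, 1.6]
grip_width: 0.0001
```

drive_tool(
  commands=[
    [0.03, 0, 0, 0, 0, 0, 1],
    [0.03, 0, 0, 0, 0, 0, 1],
  ],
)

```text
time_s: 4.07
eef_pos: [0.4899, 0.1366, 0.1339]
ee_rot: [0.328, 1.562, 0.062]
contact_force: [0.3, -1.2, 2.7]
grip_width: 0.0001
```

drive_tool(
  commands=[
    [0.03, 0, 0, 0, 0, 0, 1],
    [0.03, 0, 0, 0, 0, 0, 1],
  ],
)

```text
time_s: 4.23
eef_pos: [0.4899, 0.1366, 0.1312]
ee_rot: [0.323, 1.562, 0.057]
contact_force: [-0.4, -0.2, 3.5]
grip_width: 0.0004
```

drive_tool(
  commands=[
    [0.03, 0, 0, 0, 0, 0, 1],
    [0.02, 0, 0, 0, 0, 0, 1],
  ],
)

```text
time_s: 4.4
eef_pos: [0.4899, 0.1366, 0.1289]
ee_rot: [0.32, 1.562, 0.054]
contact_force: [-1.4, 0.2, 2.6]
grip_width: -0.0002
```

drive_tool(
  commands=[
    [0.02, 0, 0, 0, 0, 0, 1],
  ],
)

```text
time_s: 4.48
eef_pos: [0.4899, 0.1366, 0.128]
ee_rot: [0.317, 1.562, 0.05]
contact_force: [-0.6, -0.1, 2.6]
grip_width: -0.0001
```

drive_tool(
  commands=[
    [0.02, 0, 0, 0, 0, 0, 1],
  ],
)

```text
time_s: 4.57
eef_pos: [0.4899, 0.1366, 0.1272]
ee_rot: [0.326, 1.562, 0.059]
contact_force: [-1.5, 0.3, 6.1]
grip_width: -0.0001
```

drive_tool(
  commands=[
    [0.02, 0, 0, 0, 0, 0, 1],
  ],
)

```text
time_s: 4.65
eef_pos: [0.4899, 0.1366, 0.1265]
ee_rot: [0.341, 1.562, 0.075]
contact_force: [-2.3, 0.7, 6.9]
grip_width: 0.0001
```

drive_tool(
  commands=[
    [0.015, 0, 0, 0, 0, 0, 1],
  ],
)

```text
time_s: 4.73
eef_pos: [0.49, 0.1366, 0.1261]
ee_rot: [0.368, 1.562, 0.101]
contact_force: [-2.4, -0.3, 8.3]
grip_width: -0.0004
```

This one glides to its stop at the expected height, so it is free. On to the other.

drive_tool(
  commands=[
    [-0.05, 0, 0, 0, 0, 0, 1],
    [-0.3, 0, 0, 0, 0, 0, 1],
    [-0.6, 0, 0, 0, 0, 0, 1],
    [-0.5, 0, 0, 0, 0, 0, 1],
    [0, 0, 0, 0, 0, 0, 1],
  ],
)

```text
time_s: 5.15
eef_pos: [0.489, 0.1359, 0.1843]
ee_rot: [0.064, 1.565, -0.203]
contact_force: [0.3, 0.2, 0.2]
grip_width: 0.0001
```

```bash
python3 plan.py 0.530 0.289 0.172 -15;python3 - <<'E'
from h import *
s=arm.read_camera("side");m,l,b=blobs(s,*GREEN);print([(x[0],x[2].round(1),x[3]) for x in b][:4])
for z in(.106,.135):print([plane(s,x[2],z).round(4) for x in b[:2]])
E
```

```text
t 5.15 pos [0.489 0.136 0.184] tool y [0.264 0.964 0.   ] z [ 0.964 -0.264  0.006] F [0.343 0.197 0.163] w 0.00014152013828302583
total shift [ 0.309  3.961 -0.012] turn [-0.054  0.059 -0.004] q7 [-0.599  0.546  0.398  1.99  -0.329  0.662 -0.26 ]
[(241, array([294.1, 342. ]), [286, 334, 18, 17]), (179, array([333.4, 281.5]), [326, 275, 16, 15]), (50, array([211.3,  76. ]), [207, 73, 10, 8]), (41, array([227.1,  71. ]), [223, 66, 11, 11])]
[array([0.5304, 0.2796, 0.106 ]), array([0.4872, 0.1377, 0.106 ])]
[array([0.5278, 0.2928, 0.135 ]), array([0.4861, 0.1559, 0.135 ])]
```

drive_tool(
  commands=[
    [0, 0.7, 0, 0, 0, 0, 1],
    [0, 0.7, 0, 0, 0, 0, 1],
    [0, 0.7, 0, 0, 0, 0, 1],
    [0, 0.7, 0, 0, 0, 0, 1],
    [0, 0.7, 0, 0, 0.06, 0, 1],
    [0.1, 0.6, 0, 0, 0, 0, 1],
    [0.1, 0, 0, 0, 0, 0, 1],
  ],
)

```text
time_s: 5.78
eef_pos: [0.5314, 0.2986, 0.1684]
ee_rot: [-2.617, 1.564, -2.89]
contact_force: [0.1, 0.3, -0.1]
grip_width: -0.0001
```

```bash
python3 plan.py 0.530 0.289 0.153 -15
```

```text
t 5.78 pos [0.531 0.299 0.168] tool y [ 0.27   0.963 -0.003] z [ 0.963 -0.27  -0.006] F [ 0.129  0.346 -0.092] w -0.00010106555409384776
total shift [ 0.386 -0.241  0.03 ] turn [-0.107 -0.056  0.032] q7 [-0.801  0.701  0.402  1.714 -0.359  0.807 -0.503]
```

drive_tool(
  commands=[
    [0.1, -0.15, 0.02, -0.1, -0.05, 0.03, 1],
    [0.15, -0.08, 0.01, 0, 0, 0, 1],
    [0.08, 0, 0, 0, 0, 0, 1],
    [0.03, 0, 0, 0, 0, 0, 1],
    [0, 0, 0, 0, 0, 0, 1],
  ],
)

```text
time_s: 6.2
eef_pos: [0.5282, 0.2896, 0.1476]
ee_rot: [-2.422, 1.565, -2.682]
contact_force: [-0.3, 0.3, 2.9]
grip_width: -0.0001
```

```bash
python3 plan.py 0.530 0.289 0.150 -15
```

```text
t 6.2 pos [0.528 0.29  0.148] tool y [ 0.257  0.966 -0.004] z [ 0.966 -0.257 -0.004] F [-0.292  0.327  2.928] w -0.00010402119712564923
total shift [-0.059 -0.002  0.047] turn [ 0.014 -0.043  0.038] q7 [-0.782  0.718  0.384  1.751 -0.37   0.751 -0.47 ]
```

drive_tool(
  commands=[
    [0.03, 0, 0, 0, 0, 0, 1],
    [0.03, 0, 0, 0, 0, 0, 1],
  ],
)

```text
time_s: 6.37
eef_pos: [0.5287, 0.2896, 0.1459]
ee_rot: [-2.608, 1.566, -2.87]
contact_force: [-0.6, 1.3, 2.9]
grip_width: -0.0001
```

drive_tool(
  commands=[
    [0.03, 0, 0, 0, 0, 0, 1],
    [0.03, 0, 0, 0, 0, 0, 1],
  ],
)

```text
time_s: 6.53
eef_pos: [0.5288, 0.2898, 0.144]
ee_rot: [-2.831, 1.567, -3.093]
contact_force: [0.1, 0.8, 3.6]
grip_width: 0.0003
```

drive_tool(
  commands=[
    [0.025, 0, 0, 0, 0, 0, 1],
  ],
)

```text
time_s: 6.62
eef_pos: [0.5288, 0.29, 0.1432]
ee_rot: [-2.971, 1.567, 3.051]
contact_force: [-0.7, 1.8, 5.6]
grip_width: -0.0003
```

drive_tool(
  commands=[
    [0.025, 0, 0, 0, 0, 0, 1],
  ],
)

```text
time_s: 6.7
eef_pos: [0.5289, 0.2903, 0.1427]
ee_rot: [-3.141, 1.567, 2.88]
contact_force: [-0.8, 1.1, 7.2]
grip_width: -0.0001
```

drive_tool(
  commands=[
    [0.025, 0, 0, 0, 0, 0, 1],
  ],
)

```text
time_s: 6.78
eef_pos: [0.5288, 0.2904, 0.1422]
ee_rot: [3.032, 1.567, 2.77]
contact_force: [-1.2, -0.0, 7.4]
grip_width: 0.0
```

It begins to stiffen at a stroke of about 8–10 mm, so I stop here. I'll lift, open and re-measure.

drive_tool(
  commands=[
    [-0.05, 0, 0, 0, 0, 0, 1],
    [-0.3, 0, 0, 0, 0, 0, 1],
    [-0.6, 0, 0, 0, 0, 0, 1],
    [-0.3, 0, 0, 0, 0, 0, -1],
    [0, 0, 0, 0, 0, 0, -1],
    [0, 0, 0, 0, 0, 0, -1],
    [0, 0, 0, 0, 0, 0, -1],
    [0, 0, 0, 0, 0, 0, -1],
  ],
)

```text
time_s: 7.45
eef_pos: [0.5279, 0.287, 0.1938]
ee_rot: [-2.33, 1.563, -2.594]
contact_force: [1.3, -0.3, -0.7]
grip_width: 0.0605
```

```bash
python3 - <<'E'
from h import *
s=arm.read_camera("side");m,l,b=blobs(s,*GREEN);print([(x[0],x[2].round(1),x[3]) for x in b][:2])
for z in(.115,.12,.125):print(z,[plane(s,x[2],z).round(4) for x in b[:2]])
cv2.imwrite("pics/c2.png",cv2.convertScaleAbs(cv2.resize(s["pixels"][230:400,220:420],(700,595),interpolation=3)[:,:,::-1],alpha=1.5))
E
python3 plan.py 0.530 0.289 0.084 -15
```

```text
[(247, array([294.3, 344.1]), [286, 336, 18, 17]), (179, array([464.3,   5.1]), [456, 0, 17, 16])]
0.115 [array([0.5283, 0.2875, 0.115 ]), array([ 0.2745, -1.0148,  0.115 ])]
0.12 [array([0.5279, 0.2898, 0.12  ]), array([ 0.2756, -1.0046,  0.12  ])]
0.125 [array([0.5274, 0.292 , 0.125 ]), array([ 0.2767, -0.9944,  0.125 ])]
t 7.5 pos [0.528 0.287 0.194] tool y [ 0.261  0.965 -0.006] z [ 0.965 -0.261 -0.006] F [-0.123 -0.42   0.89 ] w 0.06737996770472027
total shift [2.741 0.072 0.048] turn [-0.017 -0.056  0.059] q7 [-0.801  0.659  0.417  1.717 -0.337  0.846 -0.497]
```

View pics/c2.png

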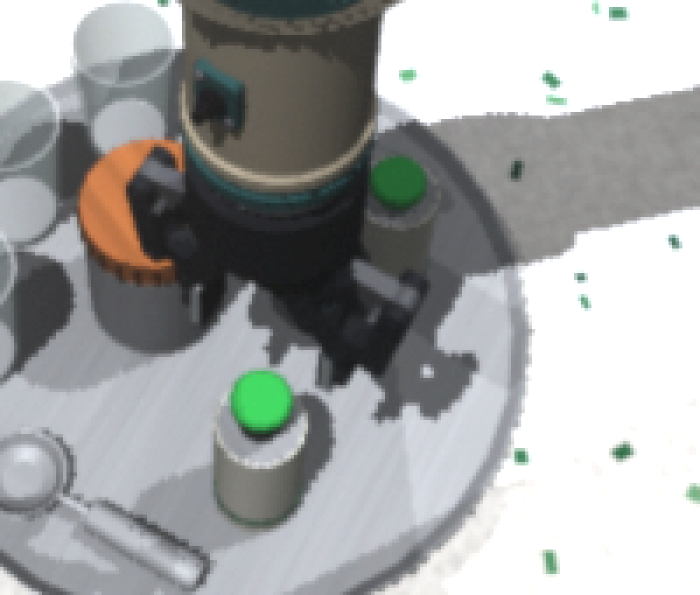

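The side crop shows the pressed dispenser upright with its knob at (262,400). The spoon is undisturbed and the hand is above with its fingers opening, so I'll go down around the barrel.

drive_tool(
  commands=[
    [0.1, 0.05, 0.03, 0, -0.05, 0.06, -1],
    [0.3, 0.02, 0.02, 0, 0, 0, -1],
    [0.35, 0, 0, 0, 0, 0, -1],
    [0.35, 0, 0, 0, 0, 0, -1],
    [0.35, 0, 0, 0, 0, 0, -1],
    [0, 0, 0, 0, 0, 0, -1],
  ],
)

```text
time_s: 8.0
eef_pos: [0.529, 0.2888, 0.1274]
ee_rot: [-2.487, 1.567, -2.75]
contact_force: [-0.8, -0.2, -0.1]
grip_width: 0.0855
```

```bash
python3 plan.py 0.529 0.289 0.084 -15
```

```text
t 8.0 pos [0.529 0.289 0.127] tool y [ 0.26   0.965 -0.002] z [ 0.965 -0.26  -0.003] F [-0.77  -0.209 -0.099] w 0.08545043781381746
total shift [1.086 0.007 0.001] turn [-0.016 -0.031  0.023] q7 [-0.771  0.744  0.369  1.764 -0.385  0.709 -0.458]
```

drive_tool(
  commands=[
    [0.25, 0, 0, 0, 0, 0, -1],
    [0.25, 0, 0, 0, 0, 0, -1],
    [0.25, 0, 0, 0, 0, 0, -1],
    [0.2, 0, 0, 0, 0, 0, -1],
    [0.08, 0, 0, 0, 0, 0, -1],
    [0, 0, 0, 0, 0, 0, -1],
  ],
)

```text
time_s: 8.5
eef_pos: [0.5282, 0.2882, 0.0801]
ee_rot: [-2.378, 1.564, -2.642]
contact_force: [-0.4, 0.1, 0.0]
grip_width: 0.0853
```

drive_tool(
  commands=[
    [0, 0, 0, 0, 0, 0, 0.2],
    [0, 0, 0, 0, 0, 0, 0.2],
    [0, 0, 0, 0, 0, 0, 0.2],
    [0, 0, 0, 0, 0, 0, 0.2],
    [0, 0, 0, 0, 0, 0, 0.3],
    [0, 0, 0, 0, 0, 0, 0.4],
    [0, 0, 0, 0, 0, 0, 1],
    [0, 0, 0, 0, 0, 0, 1],
    [0, 0, 0, 0, 0, 0, 1],
  ],
  force=40,
)

```text
time_s: 9.25
eef_pos: [0.5284, 0.2884, 0.081]
ee_rot: [-2.395, 1.565, -2.658]
contact_force: [0.2, -0.1, -1.7]
grip_width: 0.0473
```

```bash
python3 plan.py 0.529 0.289 0.25 -15
```

```text
t 9.25 pos [0.528 0.288 0.081] tool y [ 0.26   0.965 -0.004] z [ 0.965 -0.26  -0.004] F [ 0.159 -0.113 -1.695] w 0.04733276105724118
total shift [-4.225  0.01   0.003] turn [-0.016 -0.038  0.036] q7 [-0.748  0.809  0.332  1.786 -0.417  0.621 -0.431]
```

Held at 47.3 mm. Lifting.

drive_tool(
  commands=[
    [-0.1, 0, 0, 0, 0, 0, 1],
    [-0.25, 0, 0, 0, 0, 0, 1],
    [-0.4, 0, 0, 0, 0, 0, 1],
    [-0.5, 0, 0, 0, 0, 0, 1],
    [-0.5, 0, 0, 0, 0, 0, 1],
    [-0.5, 0, 0, 0, 0, 0, 1],
    [-0.5, 0, 0, 0, 0, 0, 1],
    [-0.5, 0, 0, 0, 0, 0, 1],
    [-0.4, 0, 0, 0, 0, 0, 1],
    [-0.3, 0, 0, 0, 0, 0, 1],
    [0, 0, 0, 0, 0, 0, 1],
  ],
)

```text
time_s: 10.17
eef_pos: [0.5276, 0.2874, 0.2521]
ee_rot: [-2.437, 1.563, -2.702]
contact_force: [0.3, 0.1, -3.6]
grip_width: 0.0472
```

```bash
python3 plan.py 0.622 -0.176 0.23 -27; python3 plan.py 0.622 -0.176 0.23 -15
```

```text
t 10.17 pos [0.528 0.287 0.252] tool y [ 0.262  0.965 -0.005] z [ 0.965 -0.262 -0.006] F [ 0.251  0.079 -3.613] w 0.04718953107235027
total shift [ 0.56  -9.974  6.385] turn [ 1.967 -0.051  0.053] q7 [-0.824  0.593  0.453  1.658 -0.301  0.969 -0.53 ]
t 10.17 pos [0.528 0.287 0.252] tool y [ 0.262  0.965 -0.005] z [ 0.965 -0.262 -0.006] F [ 0.251  0.079 -3.613] w 0.04718953107235027
total shift [  0.563 -10.568   5.298] turn [-0.033 -0.056  0.048] q7 [-0.824  0.593  0.453  1.658 -0.301  0.969 -0.53 ]
```

drive_tool(
  commands=[
    [0, -0.2, 0.13, 0.04, 0, 0, 1],
    [0, -0.4, 0.25, 0.08, 0, 0, 1],
    [0, -0.5, 0.32, 0.1, 0, 0, 1],
    [0, -0.5, 0.32, 0.1, 0, 0, 1],
    [0, -0.5, 0.32, 0.1, 0, 0, 1],
    [0, -0.5, 0.32, 0.1, 0, 0, 1],
    [0, -0.5, 0.32, 0.1, 0, 0, 1],
    [0, -0.5, 0.32, 0.1, 0, 0, 1],
    [0, -0.5, 0.32, 0.1, 0, 0, 1],
    [0, -0.5, 0.32, 0.1, 0, 0, 1],
    [0, -0.5, 0.32, 0.1, 0, 0, 1],
    [0, -0.5, 0.32, 0.1, 0, 0, 1],
  ],
)

```text
time_s: 11.17
eef_pos: [0.5871, 0.017, 0.243]
ee_rot: [-2.536, 1.545, -2.917]
contact_force: [1.3, -0.2, -3.0]
grip_width: 0.0468
```

drive_tool(
  commands=[
    [0, -0.5, 0.32, 0.1, 0, 0, 1],
    [0, -0.5, 0.32, 0.1, 0, 0, 1],
    [0, -0.5, 0.32, 0.1, 0, 0, 1],
    [0, -0.5, 0.32, 0.1, 0, 0, 1],
    [0, -0.5, 0.32, 0.1, 0, 0, 1],
    [0, -0.5, 0.32, 0.1, 0, 0, 1],
    [0, -0.4, 0.25, 0.1, 0, 0, 1],
    [0, -0.2, 0.13, 0.1, 0, 0, 1],
    [0, 0, 0, 0, 0, 0, 1],
  ],
)

```text
time_s: 11.92
eef_pos: [0.6027, -0.1759, 0.2343]
ee_rot: [-2.387, 1.525, -2.875]
contact_force: [0.8, -0.8, -3.0]
grip_width: 0.0473
```

```bash
python3 plan.py 0.622 -0.176 0.15 -27
```

```text
t 11.92 pos [ 0.603 -0.176  0.234] tool y [ 0.468  0.883 -0.031] z [ 0.882 -0.469 -0.033] F [ 0.804 -0.789 -3.035] w 0.04727901364245258
total shift [2.096 0.254 0.465] turn [-0.163 -0.319  0.295] q7 [-0.057  0.676  0.494  1.57  -0.324  1.02   0.037]
```

drive_tool(
  commands=[
    [0, 0.15, 0.25, -0.1, -0.18, 0.16, 1],
    [0.2, 0.12, 0.22, -0.06, -0.14, 0.13, 1],
    [0.4, 0, 0, 0, 0, 0, 1],
    [0.4, 0, 0, 0, 0, 0, 1],
    [0.4, 0, 0, 0, 0, 0, 1],
    [0.4, 0, 0, 0, 0, 0, 1],
    [0.3, 0, 0, 0, 0, 0, 1],
    [0.2, 0, 0, 0, 0, 0, 1],
    [0, 0, 0, 0, 0, 0, 1],
  ],
)

```text
time_s: 12.67
eef_pos: [0.6309, -0.1597, 0.1354]
ee_rot: [1.373, 1.554, 0.919]
contact_force: [-0.4, 0.3, -3.4]
grip_width: 0.0471
```

```bash
python3 plan.py 0.622 -0.176 0.084 -27; python3 - <<'E'
from h import *
s=arm.read_camera("side")
cv2.imwrite("pics/c3.png",cv2.convertScaleAbs(cv2.resize(s["pixels"][80:250,220:420],(700,595),interpolation=3)[:,:,::-1],alpha=1.5))
E
```

```text
t 12.67 pos [ 0.631 -0.16   0.135] tool y [0.438 0.899 0.016] z [ 0.899 -0.438  0.003] F [-0.444  0.318 -3.356] w 0.047050225285207393
total shift [ 1.281 -0.474 -0.018] turn [ 0.166  0.03  -0.155] q7 [-0.018  0.792  0.401  1.628 -0.419  0.802  0.116]
```

View pics/c3.png

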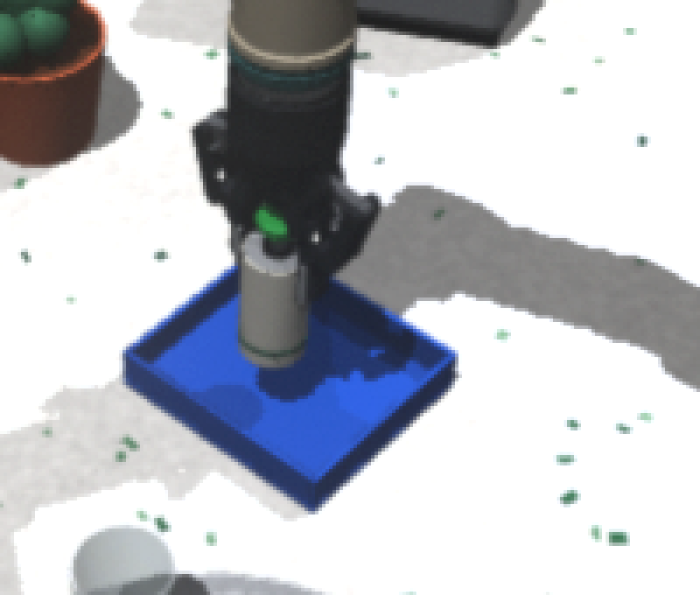

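The picture shows the dispenser upright at about (272,300), over the inside of the caddy. I'll shift 19 mm in tool -y and lower it gently.

drive_tool(
  commands=[
    [0.1, -0.2, 0, 0.08, 0.02, -0.08, 1],
    [0.2, -0.15, 0, 0.08, 0, -0.07, 1],
    [0.3, -0.1, 0, 0, 0, 0, 1],
    [0.3, 0, 0, 0, 0, 0, 1],
    [0.2, 0, 0, 0, 0, 0, 1],
    [0.06, 0, 0, 0, 0, 0, 1],
    [0, 0, 0, 0, 0, 0, 1],
  ],
)

```text
time_s: 13.3
eef_pos: [0.6247, -0.1789, 0.0876]
ee_rot: [-0.016, 1.563, -0.489]
contact_force: [-0.1, 0.9, -3.5]
grip_width: 0.047
```

```bash
python3 plan.py 0.622 -0.176 0.080 -27
```

```text
t 13.3 pos [ 0.625 -0.179  0.088] tool y [ 0.455  0.89  -0.   ] z [ 0.89  -0.455  0.007] F [-0.119  0.868 -3.468] w 0.04703390765402803
total shift [ 0.19   0.035 -0.093] turn [-0.016  0.071  0.001] q7 [ 0.015  0.854  0.382  1.656 -0.442  0.711  0.142]
```

drive_tool(
  commands=[
    [0.06, 0, 0, 0, 0.07, 0, 1],
    [0.05, 0, 0, 0, 0, 0, 1],
    [0.03, 0, 0, 0, 0, 0, 1],
    [0, 0, 0, 0, 0, 0, 1],
  ],
)

```text
time_s: 13.63
eef_pos: [0.6252, -0.1788, 0.0815]
ee_rot: [2.19, 1.57, 1.717]
contact_force: [-0.2, 0.3, -3.3]
grip_width: 0.047
```

drive_tool(
  commands=[
    [0.03, 0, 0, 0, 0, 0, 1],
    [0, 0, 0, 0, 0, 0, 1],
  ],
)

```text
time_s: 13.8
eef_pos: [0.6257, -0.1787, 0.0807]
ee_rot: [0.697, 1.57, 0.224]
contact_force: [0.7, 0.5, -2.6]
grip_width: 0.0469
```

drive_tool(
  commands=[
    [0.025, 0, 0, 0, 0, 0, 1],
    [0.02, 0, 0, 0, 0, 0, 1],
  ],
)

```text
time_s: 13.97
eef_pos: [0.6263, -0.1786, 0.08]
ee_rot: [0.606, 1.568, 0.134]
contact_force: [-2.1, 0.9, 5.2]
grip_width: 0.0471
```

drive_tool(
  commands=[
    [0.02, 0, 0, 0, 0, 0, 1],
  ],
)

```text
time_s: 14.05
eef_pos: [0.6262, -0.1786, 0.08]
ee_rot: [0.708, 1.568, 0.237]
contact_force: [-2.0, 0.7, 4.8]
grip_width: 0.0476
```

It is resting on the floor (force up, z stopped). I'll release it and rise.

drive_tool(
  commands=[
    [0, 0, 0, 0, 0, 0, -0.3],
    [0, 0, 0, 0, 0, 0, -0.5],
    [0, 0, 0, 0, 0, 0, -0.8],
    [0, 0, 0, 0, 0, 0, -1],
    [0, 0, 0, 0, 0, 0, -1],
    [0, 0, 0, 0, 0, 0, -1],
    [0, 0, 0, 0, 0, 0, -1],
  ],
)

```text
time_s: 14.63
eef_pos: [0.6283, -0.1797, 0.0813]
ee_rot: [0.26, 1.563, -0.212]
contact_force: [0.1, -0.9, 0.2]
grip_width: 0.0855
```

```bash
python3 plan.py 0.625 -0.178 0.25 -27
```

```text
t 14.63 pos [ 0.628 -0.18   0.081] tool y [0.455 0.891 0.002] z [ 0.891 -0.455  0.007] F [ 0.066 -0.926  0.236] w 0.08551155352388493
total shift [-4.219  0.004 -0.076] turn [-0.008  0.07  -0.019] q7 [ 0.019  0.866  0.376  1.647 -0.446  0.707  0.145]
```

drive_tool(
  commands=[
    [-0.2, 0, -0.05, 0, 0.07, 0, -1],
    [-0.3, 0, 0, 0, 0, 0, -1],
    [-0.4, 0, 0, 0, 0, 0, -1],
    [-0.5, 0, 0, 0, 0, 0, -1],
    [-0.5, 0, 0, 0, 0, 0, -1],
    [-0.5, 0, 0, 0, 0, 0, -1],
    [-0.5, 0, 0, 0, 0, 0, -1],
    [-0.5, 0, 0, 0, 0, 0, -1],
    [-0.4, 0, 0, 0, 0, 0, -1],
    [-0.2, -0.4, 0, 0, 0, 0, -1],
    [0, -0.7, 0, 0, 0, 0, -1],
    [0, -0.7, 0, 0, 0, 0, -1],
  ],
)

```text
time_s: 15.63
eef_pos: [0.5957, -0.2393, 0.2592]
ee_rot: [0.955, 1.563, 0.495]
contact_force: [-0.6, -0.9, 0.5]
grip_width: 0.0852
```

drive_tool(
  commands=[
    [0, -0.7, 0, 0, 0, 0, -1],
    [0, -0.7, 0, 0, 0, 0, -1],
    [0, -0.7, 0, 0, 0, 0, -1],
    [0, -0.7, 0, 0, 0, 0, -1],
    [0, -0.5, 0, 0, 0, 0, -1],
    [0, -0.2, 0, 0, 0, 0, -1],
    [0, 0, 0, 0, 0, 0, -1],
  ],
)

```text
time_s: 16.22
eef_pos: [0.517, -0.385, 0.2638]
ee_rot: [-0.41, 1.563, -0.886]
contact_force: [-1.1, 0.1, 0.3]
grip_width: 0.0856
```

```bash
python3 - <<'E'
from h import *
np.set_printoptions(precision=4,suppress=True)
t=arm.read_camera("top");s=arm.read_camera("side")
B={n:[x for x in blobs(c,*GREEN)[2]] for n,c in(("top",t),("side",s))}
for n in B: print(n,[(x[0],x[2].round(1).tolist()) for x in B[n]][:5])
for a in B["top"][:3]:
    for b in B["side"][:4]:
        p,r=tri(t,a[2],s,b[2])
        if max(r)<6: print(p,r)
C=np.array([.622,-.176])
a=cv2.resize(t["pixels"][130:310,120:400],(400,257));b=cv2.resize(s["pixels"][120:400,180:400],(400,509))
o=np.zeros((510,800,3),np.uint8);o[:257,:400]=a;o[:509,400:]=b
cv2.imwrite("pics/end.png",cv2.convertScaleAbs(o[:,:,::-1],alpha=1.5))
E
```

```text
top [(109, [344.6, 201.4]), (98, [222.1, 259.1])]
side [(176, [509.8, 13.1]), (174, [333.4, 281.6]), (151, [221.8, 73.2]), (108, [495.0, 3.3]), (102, [301.6, 154.6])]
[0.4892 0.1359 0.1029] [np.float64(1.9), np.float64(1.9)]
```

View pics/end.png

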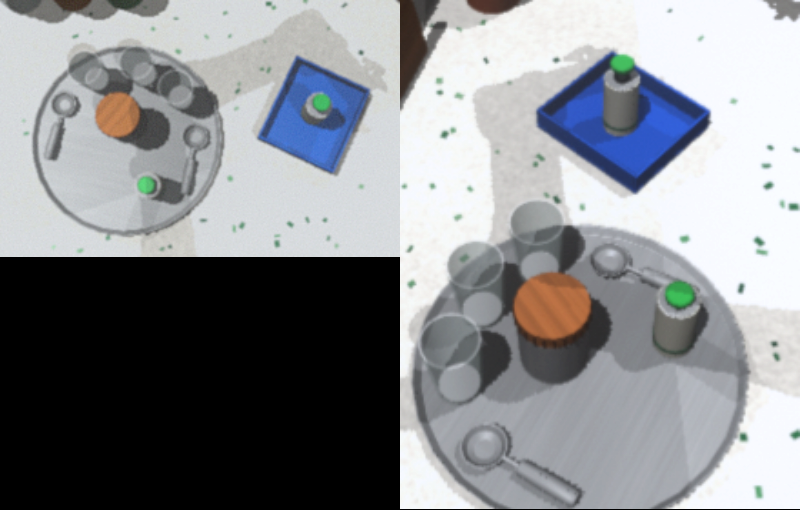

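```bash
python3 - <<'E'
from h import *
t=arm.read_camera("top");s=arm.read_camera("side")
p,r=tri(t,(344.6,201.4),s,(301.6,154.6));a=np.radians(-27);d=p[:2]-[.622,-.176]
print(p.round(4),r,"caddy xy",d@[np.cos(a),np.sin(a)],d@[-np.sin(a),np.cos(a)], arm.read_state()["time_s"])
E
```

```text
[ 0.6283 -0.1787  0.1186] [np.float64(1.0), np.float64(1.0)] caddy xy 0.006847361945923477 0.00047950170290176307 16.4167
```

```bash
python3 -c "
from rig import arm
print(arm.hand_in())"
```

```text
the job is handed in; nothing more can be done
None
```

I pressed both dispensers, put the caked one in the caddy, and handed the job in at about 16.4 s of the 59 s allowed. No verdict was reported.

- **Free dispenser, at (0.49, 0.136):** the plunger glided at about 3 to 4 N all the way to its stop, where I read about 8.3 N. Two-view measurement afterwards put the knob about 23 mm lower, and the dispenser was standing where it started.
- **Caked dispenser, from (0.53, 0.289):** it began to stiffen about 8 to 9 mm below fully up. I stopped at 7.4 N and about 10 mm, then gripped the barrel and lowered it onto the caddy floor before releasing. It stands upright about 7 mm from the caddy's centre.
- **Bystanders:** the glasses, canister and spoons look unmoved in the last picture. I did not measure them again.
- **Check that disagreed:** camera height for the free knob read about 4 mm lower than the given dimensions imply. Because of that, the caked plunger's final stroke is only known to about 8 to 11 mm, which is still inside the allowed 6 to 21.5 mm.

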